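# Turn over the mirrored kiln setters

## Task

Two boards of L-shaped kiln setters are laid out for washing, one board for each side of the kiln, and the small thin dark wooden L screwed to each board shows the hand in which its setters must lie as seen from above (the direction they point does not matter). On each board one of the two setters lies as the mirror image of that pattern: turn it over and lay it flat on the same board again, clear of the pattern and the other setter. Leave the setters that already match, and the things standing round, where they are.

Things in the scene. Friction and masses are not known exactly. Their poses are not given: they have to be found in the camera images.
- board_a: On the left. Fixed wooden board, 250 mm deep (its x axis, away from the robot) by 312 mm wide (y), 12 mm thick; origin at the centre of its underside on the bench. Carries two setters in front and a pattern at the back.
- board_b: On the right. Fixed wooden board, 250 mm deep (its x axis, away from the robot) by 312 mm wide (y), 12 mm thick; origin at the centre of its underside on the bench. Carries two setters in front and a pattern at the back.
- pattern_p_heel (a point): Thin dark wooden L, screwed flat on the rear of one of the boards (which one varies); the outline of the setters at 0.7 of their size (arms 15 mm wide, 77 and 52 mm overall), 5 mm thick. Point: centre of its heel. x along the long arm, y along the short arm, z up or down: a setter whose z points the same way has the same hand, opposite means mirrored.
- pattern_q_heel (a point): Thin dark wooden L, screwed flat on the rear of one of the boards (which one varies); the outline of the setters at 0.7 of their size (arms 15 mm wide, 77 and 52 mm overall), 5 mm thick. Point: centre of its heel. x along the long arm, y along the short arm, z up or down: a setter whose z points the same way has the same hand, opposite means mirrored.
- setter_1_heel (a point): Loose L of pale clay, about 0.16 kg, faces alike. Arms 22 mm wide, 24 thick, round-ended. Point: centre of the heel where they meet, half-way up. Site x: along the long arm, which ends 99 mm from it; y: along the short arm, which ends 63 mm from it; z: square to the faces, up or down as it lies. Starts heel away, long arm towards the robot within 35 deg. Stands by itself on its long edge. Belongs on board_a.
- setter_2_heel (a point): Loose L of pale clay, about 0.16 kg, faces alike. Arms 22 mm wide, 24 thick, round-ended. Point: centre of the heel where they meet, half-way up. Site x: along the long arm, which ends 99 mm from it; y: along the short arm, which ends 63 mm from it; z: square to the faces, up or down as it lies. Starts heel away, long arm towards the robot within 35 deg. Stands by itself on its long edge. Belongs on board_a.
- setter_3_heel (a point): Loose L of pale clay, about 0.16 kg, faces alike. Arms 22 mm wide, 24 thick, round-ended. Point: centre of the heel where they meet, half-way up. Site x: along the long arm, which ends 99 mm from it; y: along the short arm, which ends 63 mm from it; z: square to the faces, up or down as it lies. Starts heel away, long arm towards the robot within 35 deg. Stands by itself on its long edge. Belongs on board_b.
- setter_4_heel (a point): Loose L of pale clay, about 0.16 kg, faces alike. Arms 22 mm wide, 24 thick, round-ended. Point: centre of the heel where they meet, half-way up. Site x: along the long arm, which ends 99 mm from it; y: along the short arm, which ends 63 mm from it; z: square to the faces, up or down as it lies. Starts heel away, long arm towards the robot within 35 deg. Stands by itself on its long edge. Belongs on board_b.
- cup_mid (a point): Bystander: white tapered cup, 69 mm across, 79 mm tall, behind the gap between the boards; point at its centre half-way up.
- stamp_tall_mid (a point): Bystander: brown turned stamp standing at the far left, 29 mm across, 58 mm tall; point at its centre.
- sander_mid (a point): Bystander: grey sanding block lying at the right, 59 x 82 x 26 mm; point at its centre.
- stamp_back_mid (a point): Bystander: brown turned stamp standing at the right rear, 29 mm across, 58 mm tall; point at its centre.
Things that resemble listed ones, but are neither listed nor needed, are in the scene too. Leave any green look-alike of the part that bears setter_2_heel alone. Leave any purple look-alike of the part that bears setter_3_heel alone.

How it is judged:
At the end, for the whole second after the job is handed in: On each board both setters lie flat (within 7 degrees, resting directly on the board, height within 3 mm) with the same hand as that board's pattern, the heel's centre within the outline of their own board, at rest (((horizontal distance between pattern_p_heel and board_a below 0.15 m and angle between each of setter_1_heel, setter_2_heel's own z axis and vertical below 0.12 rad and angle between each of setter_3_heel, setter_4_heel's own z axis and vertical above 3.0216 rad) or (horizontal distance between pattern_q_heel and board_a below 0.15 m and angle between each of setter_1_heel, setter_2_heel's own z axis and vertical above 3.0216 rad and angle between each of setter_3_heel, setter_4_heel's own z axis and vertical below 0.12 rad)) and x of setter_1_heel in the frame of board_a between -0.125 and 0.125 m and y of setter_1_heel in the frame of board_a between -0.155 and 0.155 m and z of setter_1_heel in the frame of board_a between 0.021 and 0.027 m and linear speed of each of setter_1, setter_2, setter_3, setter_4 below 0.02 m/s and x of setter_2_heel in the frame of board_a between -0.125 and 0.125 m and y of setter_2_heel in the frame of board_a between -0.155 and 0.155 m and z of setter_2_heel in the frame of board_a between 0.021 and 0.027 m and x of setter_3_heel in the frame of board_b between -0.125 and 0.125 m and y of setter_3_heel in the frame of board_b between -0.155 and 0.155 m and z of setter_3_heel in the frame of board_b between 0.021 and 0.027 m and x of setter_4_heel in the frame of board_b between -0.125 and 0.125 m and y of setter_4_heel in the frame of board_b between -0.155 and 0.155 m and z of setter_4_heel in the frame of board_b between 0.021 and 0.027 m); the robot touches nothing.
It fails at once if a setter that already matched its pattern was moved by more than 20 mm ((horizontal distance between pattern_p_heel and board_a below 0.15 m and distance of any of setter_1_heel, setter_4_heel from where it was at the start of the episode above 0.02 m) or (horizontal distance between pattern_q_heel and board_a below 0.15 m and distance of any of setter_2_heel, setter_3_heel from where it was at the start of the episode above 0.02 m)).
It fails at once if a bystander (cup, stamp, sanding block) was moved by more than 30 mm (distance of any of cup_mid, stamp_tall_mid, sander_mid, stamp_back_mid from where it was at the start of the episode above 0.03 m).
It also fails if it takes over 72 s, if anything falls off the work surface, if the arm or the gripper's body presses on something with over 40 N, if the wrist force passes 120 N, or if a joint passes its speed limit or range.

## Robot

A 6-joint arm with a two-finger parallel gripper is mounted at the origin on a cart in front of the work surface, level with it; the furniture and walls round the work are solid. World frame = base frame: x ahead of the robot, y to its left, z up, the work surface at z = 0. Lengths are in m, angles in rad, forces in N, time in s.
With the tool pointing down it reaches from about 0.3 to 0.875 m from the base axis. Payload 6.4 kg.
Tool frame: the origin (TCP) lies midway between the tips of the shut fingers; the grasp point (between the pads) lies 19 mm behind it; z points along the fingers, y is the line along which they close (so a half turn about z gives the same grasp; the last joint's range is limited). The gripper opens to 85 mm and grips with 20 to 120 N. Pads are 22 mm wide; open, the fingers measure 114 mm over their backs; the gripper's body (76 mm by 85 mm) begins 54 mm behind the grasp point. The pads swing forward as they close: fully open they stand 13 mm farther back than shut.
Start: joints at [-1.368, 0.181, 1.607, -0, 1.354, -0.206], TCP at [0.229, -0.528, 0.231] pointing down, gripper open.
Joint ranges: [-2.99, 2.99], [-0.89, 2.07], [0.3, 2.58], [-1.14, 4.28], [0, 2.63], [-3.12, 3.12]. Speed limits (rad/s): [2.57, 2.57, 3.01, 3.14, 3.14, 3.14].

## Interface

Orientations are given as a unit quaternion [w, x, y, z].
In Python, from bench import sensors, vision, ctrl gives the robot as it stands.
- The arm moves only by the tool carry_out, never from a script. Its argument "deltas" is text: rows parted by semicolons, each of 7 numbers parted by spaces: the shift along the tool's x, y, z in mm, then the turn, a rotation vector about the tool's x, y, z in rad, then the closure, from 0 (fully open) to 1 (shut). In form: tx ty tz ax ay az claw; .... A call has 1 to 12 rows; each row is the pose to reach, as a shift and turn from the pose commanded when the call began, along the tool's axes at that moment; what a row does not reach only later rows make up. A row lasts 1/8 s, in which the tool goes at most 62.5 mm and 10.7 degrees, less where a joint would pass 70% of its speed; a pose out of reach is approached as far as the arm can. A call with a gripper value outside its range is refused whole. The fingers move at their own pace and stop on an object; the grip force is fixed at half the most. Time passes only in rows, so rows that repeat a pose let the fingers close. It gives the time, the measured TCP pose, the force, the opening and the grip force at its end, in the units of the state.
- sensors.get_obs(): the state, without advancing time (a new reading comes with each control period).
- vision.camera(name): name is "side" or "top"; returns the picture (420x560x3 uint8, blue, green, red); there is no depth.
- vision.camera_model(name): a dict with "K" (3x3 intrinsics, pixels), "extrinsics" (4x4, takes a point from world to camera coordinates). Camera axes: x right, y down, z forward; pixel columns grow to the right and rows downward; lengths in m; the calibration is good to about 2 mm. A picture is of the moment at which its call begins. camera_model takes no time and is no camera call.
- ctrl.hand_in(): hands the job in; it is judged then, once.
The state is a dict: "time_s": time; "q": joint angles; "dq": joint speeds; "joint_efforts": joint torques, N m; "eef_pos": TCP position; "eef_rot": TCP orientation; "wrist_force": force on the tool from outside, world axes, zero at the start; "torque": the same for the moment, N m; "opening": opening from 0.0 (shut) to 1.0 (fully open); "grasp_force": force on a finger pad.
Only numpy, scipy, OpenCV 4.12 (cv2) and the standard library are available. Lean on these libraries where they do the work, as an engineer would, in place of code of your own. Each camera call takes 0.05 s, during which the arm holds its last target. There are 200 camera calls.

## Working session

There is one attempt and no reset: what is moved stays moved. The work goes in short steps, Python scripts to look and compute and a tool call to move; the robot and the scene stay as the last step left them, time stands still between calls to the robot, and variables do not carry over. Pictures are saved under pics/ and viewed, at most 10 in all, crops included, and the job is handed in when it is done.

Besides the shell and the picture viewer there is one more tool, called after "Emit:" as name(argument=value, ...), one argument or row to a line, values as JSON. carry_out: Moves the arm, as the interface text tells. Its arguments: {"type":"object","properties":{"deltas":{"type":"string"}},"required":["deltas"]}

```bash
mkdir -p pics; cat > h.py <<'E'
import numpy as np, cv2
from bench import sensors, vision, ctrl
from scipy.spatial.transform import Rotation as R
def px2w(cam,u,v,z):
    m=vision.camera_model(cam);K=np.array(m["K"]);E=np.array(m["extrinsics"])
    d=E[:3,:3].T@np.linalg.solve(K,[u,v,1]);c=-E[:3,:3].T@E[:3,3]
    return c+d*(z-c[2])/d[2]
def w2px(cam,p):
    m=vision.camera_model(cam);K=np.array(m["K"]);E=np.array(m["extrinsics"])
    q=K@(E[:3,:3]@np.array(p)+E[:3,3]);return q[:2]/q[2]
E
python3 - <<'E'
from h import *
for c in("top","side"):
    im=vision.camera(c);cv2.imwrite(f"pics/{c}0.png",im)
    m=vision.camera_model(c);E=np.array(m["extrinsics"]);print(c,np.round(m["K"],0).tolist(),np.round(-E[:3,:3].T@E[:3,3],3),np.round(E[:3,:3],2).tolist())
a=cv2.imread("pics/top0.png");cv2.imwrite("pics/top0b.png",cv2.resize(a,(800,600),interpolation=cv2.INTER_CUBIC))
o=sensors.get_obs();print(o["time_s"],o["eef_pos"],o["eef_rot"],o["wrist_force"])
E
```

```text
top [[421.0, 0.0, 278.0], [0.0, 421.0, 206.0], [0.0, 0.0, 1.0]] [ 0.384 -0.02   1.393] [[0.01, -1.0, -0.0], [-0.99, -0.01, -0.16], [0.16, 0.0, -0.99]]
side [[388.0, 0.0, 278.0], [0.0, 388.0, 207.0], [0.0, 0.0, 1.0]] [0.24 0.97 0.68] [[-0.93, -0.37, 0.01], [-0.2, 0.48, -0.86], [0.31, -0.8, -0.52]]
0.1 [ 0.22846287 -0.52711491  0.23044793] [-8.15335305e-04  9.79183253e-01  2.02976579e-01 -6.95660162e-06] [-0.3092005   0.06097391 -0.3568772 ]
```

View pics/top0b.png

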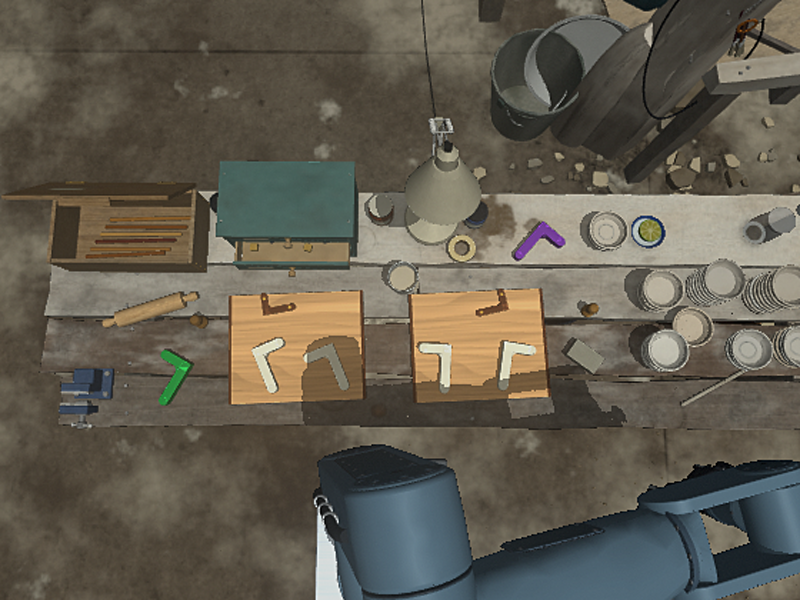

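View pics/side0.png

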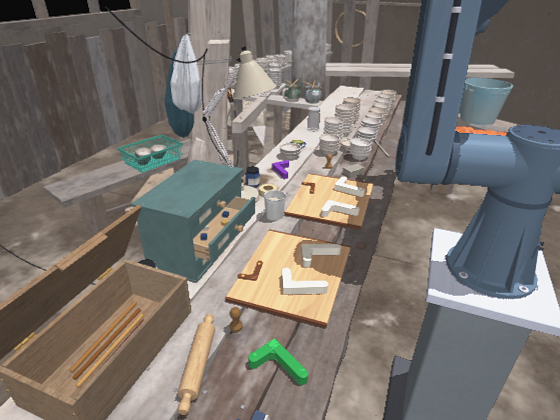

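The top view shows the pale setters at about (265,365), (330,365), (440,365) and (515,365), and the patterns at (275,308) and (493,305). The green L at (175,375) and the purple L at (540,240) are look-alikes. I'll confirm the hands in an enlarged crop.

```bash
python3 - <<'E'
import cv2
a=cv2.imread("pics/top0.png")[198:288,155:389]
a=cv2.convertScaleAbs(a,alpha=1.0)
c=cv2.resize(a,None,fx=3.4,fy=3.4,interpolation=cv2.INTER_CUBIC);print(c.shape);cv2.imwrite("pics/crop0.png",c)
E
```

```text
(306, 796, 3)
```

View pics/crop0.png

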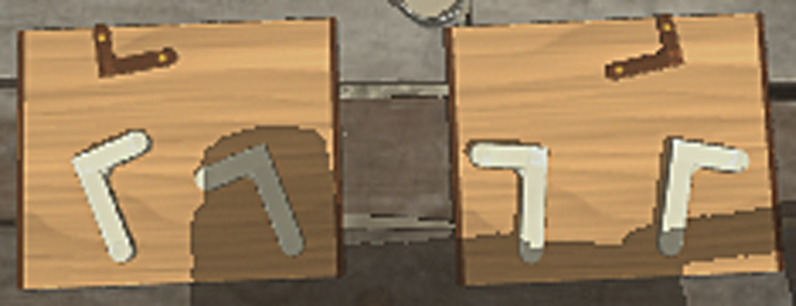

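Board A's pattern is at crop (105,72), long arm right and short arm away, so z is up. The setter at (90,160) matches and the shadowed one at (262,155) is mirrored. Board B's pattern is at (675,62), long arm left and short arm away, so z is down. The setter at (540,155) matches and the one at (680,150) is mirrored. Next I'll measure the two mirrored setters.

```bash
python3 - <<'E'
from h import *
f=lambda x,y,z:px2w("top",155+(x+.5)/3.4-.5,198+(y+.5)/3.4-.5,z)
P={"A1":[(90,162),(122,250),(142,142)],"A2":[(260,157),(292,245),(204,180)],"B1":[(534,156),(530,250),(478,154)],"B2":[(681,151),(670,243),(739,159)]}
for k,v in P.items():
    h,l,s=[f(*p,.036) for p in v];a=l-h;b=s-h
    print(k,h.round(3)[:2],l.round(3)[:2],s.round(3)[:2],"len",np.linalg.norm(a).round(3),np.linalg.norm(b).round(3),"yaw long",np.degrees(np.arctan2(a[1],a[0])).round(1),"short",np.degrees(np.arctan2(b[1],b[0])).round(1), "side px",w2px("side",h).round(0),w2px("side",l).round(0),w2px("side",s).round(0))
for n,q in {"A":[(20,32),(335,18),(340,276),(22,290)],"B":[(448,28),(762,14),(780,270),(460,286)]}.items():
    print(n,[f(*p,.012).round(3)[:2].tolist() for p in q])
print("bench front",px2w("top",300,299,0).round(3), "patt",f(105,72,.017).round(3),f(675,62,.017).round(3))
im=cv2.imread("pics/side0.png")[170:325,220:385];cv2.imwrite("pics/scrop.png",cv2.resize(im,None,fx=3.8,fy=3.8,interpolation=cv2.INTER_CUBIC))
o=sensors.get_obs();print(R.from_quat(np.roll(o["eef_rot"],-1)).as_matrix().round(3))
E
```

```text
A1 [0.475 0.297] [0.393 0.264] [0.494 0.249] len 0.089 0.052 yaw long -157.7 short -68.3 side px [287. 282.] [323. 283.] [286. 268.]
A2 [0.48  0.137] [0.398 0.105] [0.458 0.189] len 0.088 0.057 yaw long -158.7 short 112.8 side px [305. 245.] [337. 246.] [307. 258.]
B1 [ 0.483 -0.123] [ 0.395 -0.118] [ 0.485 -0.07 ] len 0.088 0.053 yaw long 177.2 short 88.4 side px [329. 201.] [355. 207.] [324. 209.]
B2 [ 0.489 -0.262] [ 0.403 -0.249] [ 0.482 -0.316] len 0.087 0.055 yaw long 172.0 short -97.5 side px [338. 183.] [361. 189.] [343. 177.]
A [[0.603, 0.377], [0.618, 0.07], [0.37, 0.061], [0.355, 0.362]]
B [[0.609, -0.041], [0.625, -0.348], [0.378, -0.357], [0.361, -0.053]]
bench front [ 0.306 -0.086  0.   ] patt [0.563 0.291 0.017] [ 0.577 -0.261  0.017]
[[ 0.918  0.398 -0.   ]
 [ 0.398 -0.918  0.002]
 [ 0.    -0.002 -1.   ]]
```

View pics/scrop.png

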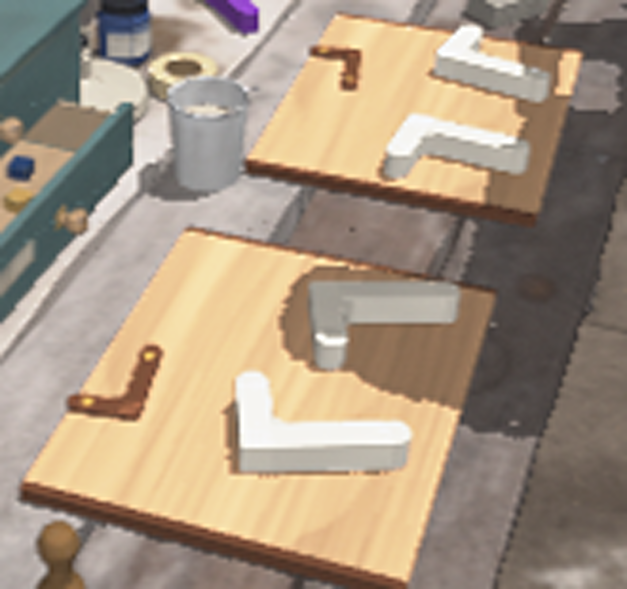

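Lengths and the side view agree: arm caps at 88 and 52 mm, and A2's heel predicted at side (305,245) lies on it. Plan for each mirrored setter:
1. Grip the short arm with the tool leaning 45° over the short tip.
2. Turn about 125° about the long-arm axis.
3. Release on the long edge past balance so it falls onto its other face.

First I'll move above A2.

```bash
cat >> h.py <<'E'
import json
Z=np.array([0,0,1.]);U=lambda d:np.array([np.cos(np.radians(d)),np.sin(np.radians(d)),0])
def Rt(y,z): return np.column_stack([np.cross(y,z),y,z])
def cur():
    o=sensors.get_obs();open("log.txt","a").write(json.dumps([list(map(float,o[k])) for k in("q","eef_pos","eef_rot")])+"\n")
    return o,np.array(o["eef_pos"]),R.from_quat(np.roll(o["eef_rot"],-1))
def delta(p,Rm,base=None):
    o,p0,R0=cur()
    if base: p0,R0=base
    r=Rm if isinstance(Rm,R) else R.from_matrix(Rm)
    print((R0.inv().apply(np.array(p)-p0)*1000).round(1),(R0.inv()*r).as_rotvec().round(3))
def Rsetter(ly,sy,a):  # tool y=-long, tilt a deg: z from down turned towards short dir
    s=U(sy);a=np.radians(a);return Rt(-U(ly),-np.cos(a)*Z+np.sin(a)*s)
E
python3 - <<'E'
from h import *
Rp=Rsetter(-158.5,111.5,-45);p=np.r_[np.array([.48,.137])+.032*U(111.5)[:2],.024]
print(p);delta(p-.14*Rp[:,2],Rp)
E
```

```text
[0.46827196 0.16677336 0.024     ]
[ 499.2 -640.2  108.6] [-0.602 -0.623 -1.451]
```

Emit:
carry_out(
  deltas="499 -640 0 -0.602 -0.623 -1.451 0.3;499 -640 0 -0.602 -0.623 -1.451 0.3;499 -640 0 -0.602 -0.623 -1.451 0.3;499 -640 0 -0.602 -0.623 -1.451 0.3;499 -640 0 -0.602 -0.623 -1.451 0.3;499 -640 0 -0.602 -0.623 -1.451 0.3;499 -640 0 -0.602 -0.623 -1.451 0.3;499 -640 0 -0.602 -0.623 -1.451 0.3;499 -640 0 -0.602 -0.623 -1.451 0.3;499 -640 0 -0.602 -0.623 -1.451 0.3;499 -640 0 -0.602 -0.623 -1.451 0.3;499 -640 0 -0.602 -0.623 -1.451 0.3",
)

```text
time_s: 1.6
eef_pos: [0.4102, 0.1757, 0.2307]
eef_rot: [0.317, 0.519, 0.764, -0.216]
wrist_force: [1.7, -0.3, 0.0]
opening: 0.699
grasp_force: 0.0
```

```bash
python3 - <<'E'
from h import *
o,p,r=cur();print(np.round(o["q"],3),p.round(3),r.as_matrix()[:,2].round(3),o["opening"],np.round(o["wrist_force"],2))
Rp=Rsetter(-158.5,111.5,-45);p=np.r_[np.array([.48,.137])+.032*U(111.5)[:2],.024]
delta(p-.1*Rp[:,2],Rp)
E
```

```text
[ 0.632  0.137  1.863 -0.763  1.44   0.478] [0.41  0.176 0.231] [ 0.26  -0.659 -0.706] 0.6989513412579218 [ 1.73 -0.32  0.01]
[125.2  50.9  66.9] [0.001 0.002 0.002]
```

Emit:
carry_out(
  deltas="125 51 67 0 0 0 0.3;125 51 67 0 0 0 0.3;125 51 67 0 0 0 0.3;125 51 67 0 0 0 0.3",
)

```text
time_s: 2.1
eef_pos: [0.4417, 0.2293, 0.0929]
eef_rot: [0.316, 0.519, 0.764, -0.218]
wrist_force: [-0.6, -0.7, 0.5]
opening: 0.702
grasp_force: 0.0
```

```bash
python3 - <<'E'
from h import *
o,p,r=cur();print(np.round(o["q"],3),p.round(3))
Rp=Rsetter(-158.5,111.5,-45);p=np.r_[np.array([.48,.137])+.032*U(111.5)[:2],.024]
delta(p,Rp)
a=vision.camera("top")[198:288,155:255];b=vision.camera("side")[170:325,220:385]
a=cv2.resize(a,None,fx=4,fy=4,interpolation=cv2.INTER_CUBIC);b=cv2.resize(b,None,fx=2.323,fy=2.323,interpolation=cv2.INTER_CUBIC)[:360]
print(a.shape,b.shape);cv2.imwrite("pics/c1.png",np.hstack([a,b]))
E
```

```text
[ 0.677  0.482  1.752 -0.777  1.302  0.669] [0.442 0.229 0.093]
[ 1.   2.2 96.7] [-0.003  0.003  0.004]
(360, 400, 3) (360, 383, 3)
```

View pics/c1.png

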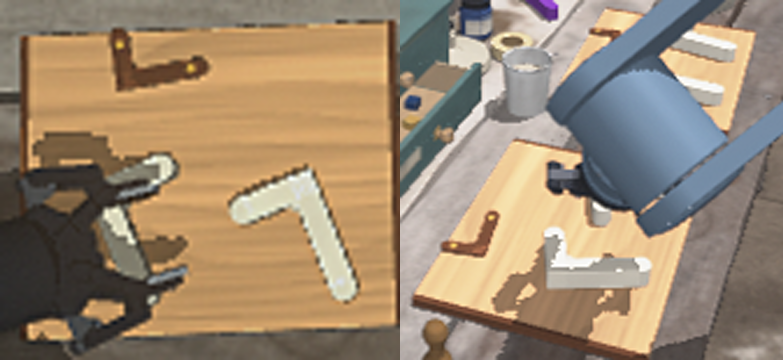

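The view shows A2 at (305,180), as measured, and the fingers clear of A1. Go in and grip.

Emit:
carry_out(
  deltas="1 2 50 0 0 0 0.3;1 2 80 0 0 0 0.3;1 2 97 0 0 0 0.3;1 2 97 0 0 0 0.3;1 2 97 0 0 0 1;1 2 97 0 0 0 1;1 2 97 0 0 0 1;1 2 97 0 0 0 1;1 2 97 0 0 0 1",
)

```text
time_s: 3.32
eef_pos: [0.4701, 0.1682, 0.0272]
eef_rot: [0.318, 0.519, 0.764, -0.215]
wrist_force: [-1.7, 2.7, 7.4]
opening: 0.24
grasp_force: 60.0
```

```bash
cat > fit.py <<'E'
from h import *
from scipy.optimize import least_squares
L=[json.loads(l) for l in open("log.txt")]
Ry=lambda a:R.from_euler("y",a);Rz=lambda a:R.from_euler("z",a)
def fk(q,k):
    a1,d1,L2,a3,d4,d6=k
    A=Rz(q[0]);p=A.apply([a1,0,d1]);B=A*Ry(q[1]);p=p+B.apply([0,0,L2])
    C=B*Ry(q[2]);p=p+C.apply([a3,0,d4]);D=C*Rz(s4*q[3])*Ry(q[4])
    p=p+D.apply([0,0,d6]);return p,D*Rz(s6*q[5])*Rz(np.pi/2*0)
best=None
for s4 in(1,-1):
  for s6 in(1,-1):
    f=lambda k:np.concatenate([1000*(fk(q,k)[0]-p) for q,p,_ in L])
    r=least_squares(f,[0,.3,.4,0,.35,.2]);D=[fk(q,r.x)[1].inv()*R.from_quat(np.roll(e,-1)) for q,_,e in L]
    sp=max((D[0].inv()*d).magnitude() for d in D)
    if best is None or r.cost+1e3*sp<best[0]: best=(r.cost+1e3*sp,s4,s6,r.x,D[0],sp,r.cost)
_,s4,s6,kk,T6,sp,cost=best
lo=np.array([-2.99,-.89,.3,-1.14,0,-3.12]);hi=np.array([2.99,2.07,2.58,4.28,2.63,3.12])
def ik(p,Rm,q0):
    Rm=R.from_matrix(Rm) if not isinstance(Rm,R) else Rm
    def f(q):
        pp,rr=fk(q,kk);return np.r_[(pp-p)*10,((rr*T6).inv()*Rm).as_rotvec()]
    r=least_squares(f,np.clip(q0,lo+.01,hi-.01),bounds=(lo,hi));pp,_=fk(r.x,kk)
    return r.x,np.linalg.norm(r.fun)
if __name__=="__main__":
    print(s4,s6,kk.round(3),T6.as_rotvec().round(3),"sp",sp,"cost",cost,len(L))
E
python3 - <<'E'
from h import *
o,p,r=cur();print(np.round(o["q"],3),p.round(3),o["opening"],o["grasp_force"],np.round(o["wrist_force"],2))
import runpy;runpy.run_path("fit.py",run_name="__main__")
E
```

```text
[ 0.555  0.565  1.814 -0.879  1.133  0.724] [0.47  0.168 0.027] 0.24017169280988615 59.972969815135 [-1.75  2.66  7.44]
1 1 [0.042 0.201 0.526 0.22  0.481 0.15 ] [-0.    -0.     1.571] sp 4.963339502141627e-16 cost 7579.606728340008 6
```

Emit:
carry_out(
  deltas="-20 0 -20 0 0 0 1;-50 0 -50 0 0 0 1;-92 0 -92 0 0 0 1;-92 0 -92 0 0 0 1;-92 0 -92 0 0 0 1",
)

```text
time_s: 3.95
eef_pos: [0.469, 0.1677, 0.1555]
eef_rot: [0.316, 0.52, 0.764, -0.216]
wrist_force: [-0.6, 0.1, -1.9]
opening: 0.237
grasp_force: 59.2
```

```bash
python3 - <<'E'
from h import *
o,p,r=cur();print(np.round(o["q"],3),p.round(3),o["opening"],o["grasp_force"],np.round(o["wrist_force"],2))
L=[json.loads(l) for l in open("log.txt")]
from scipy.optimize import least_squares
Ry=lambda a:R.from_euler("y",a);Rz=lambda a:R.from_euler("z",a)
def fk(q,k):
    a1,d1,L2,a3,d4,d6,a2=k
    A=Rz(q[0]);B=A*Ry(q[1]);C=B*Ry(q[2]);D=C*Rz(q[3])*Ry(q[4])
    return A.apply([a1,0,d1])+B.apply([a2,0,L2])+C.apply([a3,0,d4])+D.apply([0,0,d6])
# linear in params -> look at the residuals per pose
for mode in range(3):
    rows=[];rhs=[]
    for q,p,_ in L:
        A=Rz(q[0]);B=A*Ry(q[1]);C=B*Ry(q[2]);D=C*Rz(q[3])*Ry(q[4])
        a,b,c,d,e=[m.as_matrix() for m in(A,B,C,D,C*Rz(q[3]))]
        cols=[a[:,0],a[:,2],b[:,2],c[:,0],c[:,2],d[:,2]]
        if mode>0: cols+=[d[:,0]]
        if mode>1: cols+=[c[:,1],d[:,1]]
        rows.append(np.column_stack(cols));rhs.append(p)
    M=np.vstack(rows);b=np.concatenate(rhs);x,_,rk,_=np.linalg.lstsq(M,b,rcond=None)
    print(mode,rk,x.round(3),((M@x-b)*1000).round(1).tolist())
E
```

```text
[ 0.554  0.323  1.814 -0.809  1.295  0.528] [0.469 0.168 0.155] 0.23725323816075167 59.19294901192188 [-0.56  0.07 -1.89]
0 6 [0.044 0.201 0.521 0.215 0.479 0.15 ] [-116.1, -20.2, 19.4, 0.8, -2.0, -14.0, 0.8, -2.0, -14.0, 10.6, 3.9, -0.0, 10.6, 3.9, -0.0, -7.5, -4.7, 13.2, -6.6, -4.4, -4.6]
1 7 [0.057 0.192 0.529 0.222 0.518 0.136 0.051] [-116.2, -19.7, 16.3, -1.6, 2.1, -11.7, -1.6, 2.1, -11.7, 11.5, 4.2, 0.6, 11.5, 4.2, 0.6, -5.1, -11.6, 11.2, -6.9, -5.3, -5.2]
2 9 [-0.     0.313  0.438  0.086  0.515  0.319  0.     0.118  0.   ] [0.0, 0.0, -0.0, -0.0, 0.0, -0.0, -0.0, 0.0, -0.0, -0.0, 0.0, -0.0, -0.0, 0.0, -0.0, -0.0, 0.0, -0.0, -0.0, 0.0, -0.0]
```

```bash
cat > kin.py <<'E'
from h import *
from scipy.optimize import least_squares
Ry=lambda a:R.from_euler("y",a);Rz=lambda a:R.from_euler("z",a)
T6=Rz(np.pi/2)
def fk(q):
    A=Rz(q[0]);B=A*Ry(q[1]);C=B*Ry(q[2]);E=C*Rz(q[3]);D=E*Ry(q[4])
    p=np.array([0,0,.313])+B.apply([0,0,.438])+C.apply([.086,.118,.515])
    return p+D.apply([0,0,.319]),D*Rz(q[5])*T6,p
lo=np.array([-2.99,-.89,.3,-1.14,0,-3.12]);hi=np.array([2.99,2.07,2.58,4.28,2.63,3.12])
def ik(p,Rm,q0):
    r=Rm if isinstance(Rm,R) else R.from_matrix(Rm)
    def f(q):
        pp,rr,_=fk(q);return np.r_[(pp-p)*10,(rr.inv()*r).as_rotvec()]
    s=least_squares(f,np.clip(q0,lo+.01,hi-.01),bounds=(lo,hi));return s.x,np.linalg.norm(s.fun)
def Rfin(side,psi,b):  # side +1: A2 (l=psi+90), -1: B2 (l=psi-90)
    b=np.radians(b);return Rt(-U(psi+90*side),-np.cos(b)*Z+np.sin(b)*U(psi))
E
python3 - <<'E'
from kin import *
o,p,r=cur();q=np.array(o["q"]);print("fk err",fk(q)[0]-p,(fk(q)[1].inv()*r).magnitude())
for psi in(30,45,60,75,90):
  for b in(75,80):
    x,e=ik([.45,.145,.055],Rfin(1,psi,b),q);print("A",psi,b,x.round(2),"err",e.round(3),"wc",fk(x)[2].round(2))
Rp=Rsetter(172.5,-97.5,-45);pp=np.r_[np.array([.487,-.262])+.032*U(-97.5)[:2],.027]
qb,e=ik(pp,Rp,[-.5,.5,1.8,.9,1.1,-.5]);print("Bpick",qb.round(2),e.round(3),fk(qb)[2].round(2))
for psi in(0,-20,-35,-50,-70):
  for b in(70,80):
    x,e=ik([.46,-.25,.055],Rfin(-1,psi,b),qb);print("B",psi,b,x.round(2),"err",e.round(3),"wc",fk(x)[2].round(2))
E
```

```text
fk err [-2.56185619e-06  1.51750147e-04 -1.35053612e-03] 6.010860650248393e-16
A 30 75 [-0.75  0.74  2.54  1.9   1.35 -1.7 ] err 0.0 wc [ 0.18 -0.01  0.14]
A 30 80 [-0.79  0.88  2.5   1.86  1.46 -1.8 ] err 0.0 wc [ 0.18 -0.01  0.11]
A 45 75 [-0.81  0.67  2.42  1.53  1.31 -1.52] err 0.0 wc [ 0.23 -0.07  0.14]
A 45 80 [-0.84  0.78  2.38  1.52  1.39 -1.6 ] err 0.0 wc [ 0.23 -0.08  0.11]
A 60 75 [-0.77  0.66  2.26  1.28  1.37 -1.35] err 0.0 wc [ 0.3  -0.12  0.14]
A 60 80 [-0.79  0.75  2.23  1.28  1.44 -1.42] err 0.0 wc [ 0.29 -0.13  0.11]
A 75 75 [-0.69  0.69  2.08  1.08  1.47 -1.24] err 0.0 wc [ 0.37 -0.15  0.14]
A 75 80 [-0.7   0.77  2.05  1.1   1.54 -1.29] err 0.0 wc [ 0.37 -0.16  0.11]
A 90 75 [-0.6   0.75  1.9   0.93  1.6  -1.17] err 0.0 wc [ 0.45 -0.16  0.14]
A 90 80 [-0.61  0.82  1.87  0.95  1.66 -1.21] err 0.0 wc [ 0.45 -0.17  0.11]
Bpick [-1.02  0.78  1.41  0.46  1.61 -1.04] 0.0 [ 0.45 -0.52  0.25]
B 0 70 [-1.03  0.09  2.27  0.98  0.61 -3.12] err 0.644 wc [ 0.28 -0.23  0.32]
B 0 80 [-1.05  0.09  2.28  1.04  0.62 -3.12] err 0.802 wc [ 0.27 -0.23  0.32]
B -20 70 [-0.91  0.04  2.36  1.24  0.31 -3.12] err 0.556 wc [ 0.28 -0.16  0.31]
B -20 80 [-0.91  0.03  2.37  1.28  0.31 -3.12] err 0.723 wc [ 0.28 -0.16  0.31]
B -35 70 [-0.72  0.06  2.36  0.46  0.   -2.1 ] err 0.522 wc [ 0.3  -0.11  0.31]
B -35 80 [-0.72  0.06  2.36  0.04  0.   -1.67] err 0.692 wc [ 0.3  -0.11  0.31]
B -50 70 [-0.73  0.06  2.36 -1.01  0.   -0.47] err 0.528 wc [ 0.3  -0.11  0.31]
B -50 80 [-0.73  0.05  2.37 -0.97  0.   -0.53] err 0.697 wc [ 0.3  -0.11  0.31]
B -70 70 [-0.32  0.35  2.04 -1.14  0.81  0.33] err 0.514 wc [ 0.45 -0.02  0.29]
B -70 80 [-0.25  0.46  1.95 -1.14  0.99  0.45] err 0.665 wc [ 0.49 -0.    0.27]
```

```bash
python3 - <<'E'
from kin import *
from scipy.spatial.transform import Slerp
o,p,r=cur();q=np.array(o["q"])
Rf=R.from_matrix(Rfin(1,60,80));pf=np.array([.45,.14,.2])
S=Slerp([0,1],R.concatenate([r,Rf]))
for t in np.linspace(0,1,8):
    q,e=ik(p+(pf-p)*t,S(t),q);print(q.round(2),e.round(3))
delta(pf,Rf)
# flat footprint if edge released with TCP at (.45,.14)
th=np.radians(125);tc=np.array([.45,.14]);back=-U(60)[:2]
edge=tc-back*(43*np.cos(th)*-1-9*np.sin(th)*-1*-1)/1000
c=tc-back*(43*-np.cos(th)+9*np.sin(th)*-0)/1000
print("edge",c,"heel",c+back*.011,"long end",c+back*.011+.099*U(150)[:2],"short end",c+back*.074)
E
```

```text
[ 0.55  0.32  1.81 -0.81  1.3   0.53] 0.0
[ 0.41  0.13  1.91 -0.57  1.12  0.41] 0.0
[ 0.22 -0.05  2.01 -0.24  0.98  0.19] 0.0
[-0.02 -0.17  2.11  0.18  0.95 -0.13] 0.0
[-0.27 -0.22  2.2   0.59  1.03 -0.46] 0.0
[-0.51 -0.17  2.28  0.9   1.2  -0.71] 0.0
[-0.69 -0.01  2.33  1.1   1.39 -0.89] 0.0
[-0.8   0.23  2.35  1.25  1.56 -1.04] 0.0
[-44.8 -27.9 -18.1] [-0.329  2.007  1.041]
edge [0.46233189 0.16135947] heel [0.45683189 0.15183319] long end [0.37109538 0.20133319] short end [0.42533189 0.09727359]
```

Emit:
carry_out(
  deltas="-45 -28 -18 -0.329 2.007 1.041 1;-45 -28 -18 -0.329 2.007 1.041 1;-45 -28 -18 -0.329 2.007 1.041 1;-45 -28 -18 -0.329 2.007 1.041 1;-45 -28 -18 -0.329 2.007 1.041 1;-45 -28 -18 -0.329 2.007 1.041 1;-45 -28 -18 -0.329 2.007 1.041 1;-45 -28 -18 -0.329 2.007 1.041 1;-45 -28 -18 -0.329 2.007 1.041 1;-45 -28 -18 -0.329 2.007 1.041 1;-45 -28 -18 -0.329 2.007 1.041 1;-45 -28 -18 -0.329 2.007 1.041 1",
)

```text
time_s: 5.45
eef_pos: [0.4502, 0.1392, 0.1999]
eef_rot: [-0.311, 0.67, 0.396, 0.546]
wrist_force: [-0.2, 0.3, -2.4]
opening: 0.237
grasp_force: 59.5
```

```bash
python3 - <<'E'
from kin import *
o,p,r=cur();print(np.round(o["q"],2),p.round(3),r.as_matrix()[:,2].round(3),o["opening"],o["grasp_force"])
delta([.475,.135,.1],Rfin(1,60,80))
E
```

```text
[-0.79  0.2   2.35  1.23  1.54 -1.02] [0.45  0.139 0.2  ] [ 0.486  0.849 -0.21 ] 0.23712033484891218 59.45612020790577
[-96.2  22.1  29.4] [-0.004  0.037  0.017]
```

Emit:
carry_out(
  deltas="-40 22 29 0 0.037 0.017 1;-70 22 29 0 0.037 0.017 1;-96 22 29 0 0.037 0.017 1;-96 22 29 0 0.037 0.017 1;-96 22 29 0 0.037 0.017 1",
)

```text
time_s: 6.08
eef_pos: [0.475, 0.135, 0.1013]
eef_rot: [-0.322, 0.663, 0.387, 0.555]
wrist_force: [0.1, 0.0, -1.7]
opening: 0.235
grasp_force: 59.8
```

```bash
python3 - <<'E'
from kin import *
o,p,r=cur();print(np.round(o["q"],2),p.round(3),r.as_matrix()[:,2].round(3))
delta([.475,.135,.056],Rfin(1,60,80))
a=vision.camera("side")[170:325,220:420];cv2.imwrite("pics/c2.png",cv2.resize(a,None,fx=3.8,fy=3.8,interpolation=cv2.INTER_CUBIC))
E
```

```text
[-0.75  0.61  2.22  1.29  1.47 -1.26] [0.475 0.135 0.101] [ 0.486  0.856 -0.177]
[-44.6  -0.1   8.1] [-0.007  0.004  0.003]
```

View pics/c2.png

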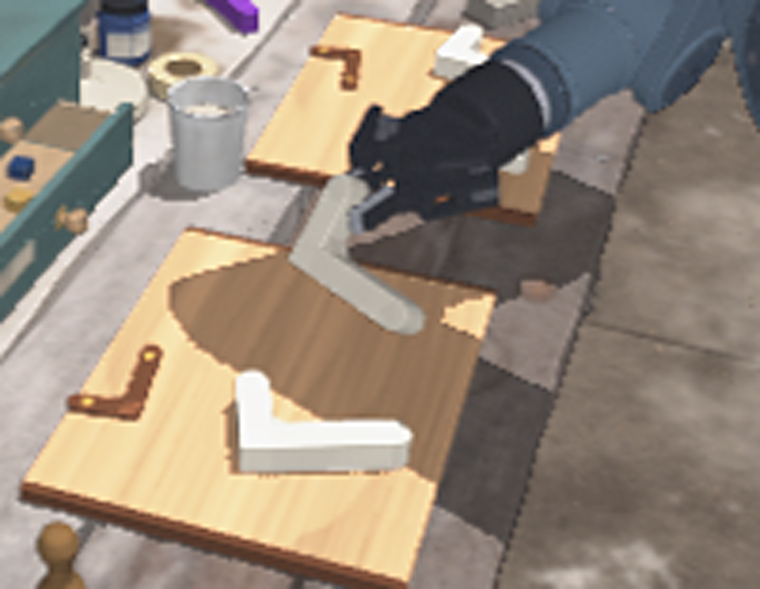

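The setter is held at (350,250), leaning back towards the gripper with its long edge down as planned. Lower and check the contact.

Emit:
carry_out(
  deltas="-25 0 5 0 0 0 1;-38 0 7 0 0 0 1;-42 0 8 0 0 0 1;-44 0 8 0 0 0 1;-44 0 8 0 0 0 1",
)

```text
time_s: 6.75
eef_pos: [0.4757, 0.1344, 0.057]
eef_rot: [-0.321, 0.662, 0.387, 0.555]
wrist_force: [-1.1, -0.0, -2.2]
opening: 0.241
grasp_force: 59.7
```

Emit:
carry_out(
  deltas="-2 0 0 0 0 0 1;-3 0 0 0 0 0 1;-3 0 0 0 0 0 1",
)

```text
time_s: 7.12
eef_pos: [0.4753, 0.134, 0.0537]
eef_rot: [-0.321, 0.662, 0.387, 0.555]
wrist_force: [0.9, -0.5, -0.0]
opening: 0.237
grasp_force: 59.9
```

Emit:
carry_out(
  deltas="0 0 0 0 0 0 0.2;0 0 0 0 0 0 0.2;0 0 0 0 0 0 0.2;0 0 0 0 0 0 0.2;0 0 0 0 0 0 0.2;0 0 0 0 0 0 0.2",
)

```text
time_s: 7.88
eef_pos: [0.4752, 0.1341, 0.0536]
eef_rot: [-0.321, 0.663, 0.387, 0.555]
wrist_force: [-0.2, -0.2, -0.4]
opening: 0.795
grasp_force: 0.0
```

```bash
python3 - <<'E'
from kin import *
o,p,r=cur();print(np.round(o["q"],2),p.round(3),o["wrist_force"],o["opening"])
a=vision.camera("side")[170:325,220:420];cv2.imwrite("pics/c3.png",cv2.resize(a,None,fx=3.8,fy=3.8,interpolation=cv2.INTER_CUBIC))
E
```

```text
[-0.75  0.76  2.17  1.3   1.45 -1.36] [0.475 0.134 0.054] [-0.15639018 -0.22611719 -0.40917454] 0.7954419296380109
```

View pics/c3.png

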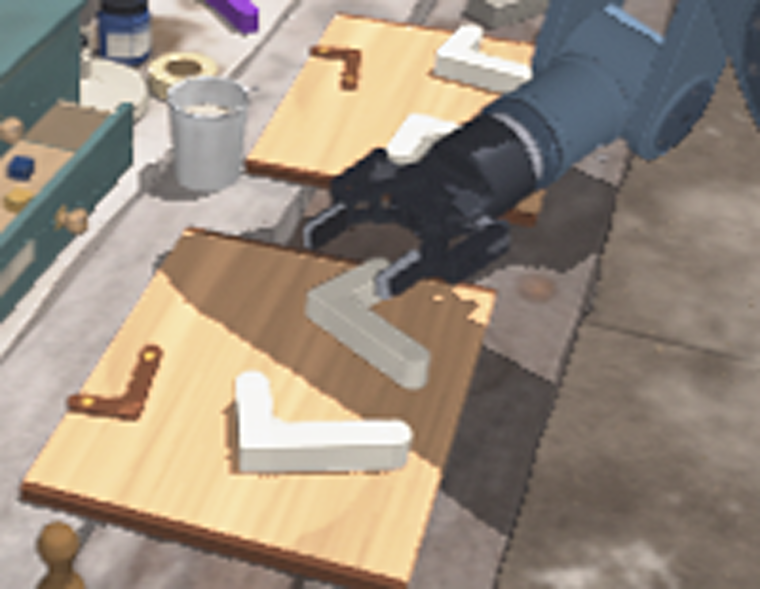

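A2 now lies flat with the right hand at (370,320). Retreat upward and plan board B.

Emit:
carry_out(
  deltas="50 0 -10 0 0 0 0.2;100 0 -40 0 0 0 0.2;150 0 -60 0 0 0 0.2;180 0 -60 0 0 0 0.2;180 0 -60 0 0 0 0.2",
)

```text
time_s: 8.55
eef_pos: [0.4616, 0.1106, 0.2428]
eef_rot: [-0.319, 0.662, 0.389, 0.555]
wrist_force: [0.6, -0.7, 0.2]
opening: 0.8
grasp_force: 0.0
```

```bash
python3 - <<'E'
from kin import *
rng=np.random.default_rng(0)
o,p,r=cur();print(np.round(o["q"],2),p.round(3),o["time_s"])
for flip in(0,1):
 for x in(.45,.54):
  for b in(60,75):
   for psi in(-90,-60,-30,0,20,40,90,150,-150,-120):
    Rm=Rfin(-1,psi,b)
    if flip: Rm=Rm@np.diag([-1,-1,1])
    best=min((ik([x,-.25,.056],Rm,np.r_[rng.uniform(-1.5,.5),rng.uniform(0,1.5),rng.uniform(1,2.4),rng.uniform(-1,4),rng.uniform(.3,2),rng.uniform(-2,2)]) for _ in range(6)),key=lambda t:t[1])
    if best[1]<.02: print("yflip",flip,x,"tilt",b,"psi",psi,best[0].round(2),"wc",fk(best[0])[2].round(2))
E
```

```text
[-0.83  0.13  2.3   1.21  1.63 -0.92] [0.462 0.111 0.243] 8.55
yflip 0 0.45 tilt 60 psi -60 [-0.42  0.37  2.35  4.    0.74  1.21] wc [ 0.31 -0.01  0.22]
yflip 0 0.45 tilt 60 psi -30 [-1.01  0.3   2.53  2.53  0.78  1.78] wc [ 0.21 -0.11  0.22]
yflip 0 0.45 tilt 60 psi 0 [-1.36  0.36  2.37  1.53  1.01  2.05] wc [ 0.17 -0.25  0.22]
yflip 0 0.45 tilt 60 psi 20 [-1.37  0.46  2.16  1.17  1.19  2.13] wc [ 0.19 -0.34  0.22]
yflip 0 0.45 tilt 60 psi 40 [-1.31  0.57  1.93  0.93  1.38  2.15] wc [ 0.24 -0.43  0.22]
yflip 0 0.45 tilt 60 psi 90 [-1.03  0.85  1.38  0.48  1.85  2.  ] wc [ 0.45 -0.53  0.22]
yflip 0 0.45 tilt 60 psi 150 [-0.66  1.02  1.06 -0.14  2.1   1.43] wc [ 0.69 -0.39  0.22]
yflip 0 0.45 tilt 60 psi -150 [-0.33  0.86  1.36 -0.72  1.72  0.92] wc [ 0.69 -0.11  0.22]
yflip 0 0.45 tilt 60 psi -120 [-0.22  0.7   1.68 -1.    1.39  0.84] wc [ 0.59 -0.01  0.22]
yflip 0 0.45 tilt 75 psi -60 [-0.35  0.65  2.31  3.88  1.18  1.45] wc [0.3  0.02 0.14]
yflip 0 0.45 tilt 75 psi -30 [-1.09  0.7   2.49  2.58  1.35  1.54] wc [ 0.18 -0.1   0.14]
yflip 0 0.45 tilt 75 psi 0 [-1.48  0.65  2.33  1.62  
[... 4603 characters left out ...]
tilt 75 psi -30 [-0.76  0.65  2.33  2.89  1.15 -1.53] wc [ 0.27 -0.1   0.14]
yflip 1 0.54 tilt 75 psi 0 [-1.18  0.66  2.22  1.89  1.22 -1.31] wc [ 0.23 -0.25  0.14]
yflip 1 0.54 tilt 75 psi 20 [-1.23  0.71  2.01  1.45  1.34 -1.14] wc [ 0.25 -0.36  0.14]
yflip 1 0.54 tilt 75 psi 40 [-1.19  0.81  1.75  1.16  1.52 -1.02] wc [ 0.3  -0.45  0.14]
yflip 1 0.54 tilt 75 psi 90 [-0.95  1.12  1.06  0.7   2.09 -0.99] wc [ 0.54 -0.56  0.14]
yflip 1 0.54 tilt 75 psi 150 [-0.6   1.41  0.48 -0.13  2.56 -1.69] wc [ 0.81 -0.4   0.14]
yflip 1 0.54 tilt 75 psi -150 [-0.26  1.19  0.92 -0.87  2.04 -2.32] wc [ 0.81 -0.1   0.14]
yflip 1 0.54 tilt 75 psi -120 [-0.15  0.99  1.33 -1.12  1.65 -2.32] wc [0.69 0.02 0.14]
```

```bash
python3 - <<'E'
from kin import *
Rp=Rsetter(172.2,-97.8,-45);p=np.r_[np.array([.488,-.262])+.032*U(-97.8)[:2],.024]
print(p);delta(p-.19*Rp[:,2],Rp)
E
```

```text
[ 0.4836571  -0.29370393  0.024     ]
[-168.9  267.8 -442.4] [ 0.346 -0.596 -0.171]
```

Emit:
carry_out(
  deltas="-60 268 -442 0.346 -0.596 -0.171 0.3;-60 268 -442 0.346 -0.596 -0.171 0.3;-60 268 -442 0.346 -0.596 -0.171 0.3;-60 268 -442 0.346 -0.596 -0.171 0.3;-60 268 -442 0.346 -0.596 -0.171 0.3;-60 268 -442 0.346 -0.596 -0.171 0.3;-169 268 -442 0.346 -0.596 -0.171 0.3;-169 268 -442 0.346 -0.596 -0.171 0.3;-169 268 -442 0.346 -0.596 -0.171 0.3;-169 268 -442 0.346 -0.596 -0.171 0.3;-169 268 -442 0.346 -0.596 -0.171 0.3",
)

```text
time_s: 9.93
eef_pos: [0.4647, -0.4252, 0.1527]
eef_rot: [-0.256, 0.696, 0.606, 0.289]
wrist_force: [-0.4, 0.9, 1.1]
opening: 0.701
grasp_force: 0.0
```

```bash
python3 - <<'E'
from kin import *
o,p,r=cur();print(np.round(o["q"],2),p.round(3))
Rp=Rsetter(172.2,-97.8,-45);p=np.r_[np.array([.488,-.262])+.032*U(-97.8)[:2],.024]
delta(p,Rp)
a=vision.camera("top")[198:290,155:395];cv2.imwrite("pics/c4.png",cv2.resize(a,None,fx=3.33,fy=3.33,interpolation=cv2.INTER_CUBIC))
E
```

```text
[-1.13  0.79  1.1   0.42  1.93 -0.99] [ 0.465 -0.425  0.153]
[  1.6   1.7 185. ] [-0.004 -0.007 -0.004]
```

View pics/c4.png

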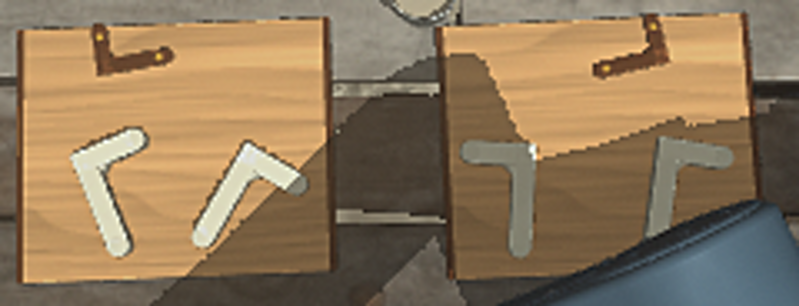

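A2 now shows the same hand as A1, with its heel at (248,155), and B2 is unmoved with its heel at (668,150). Grip B2.

Emit:
carry_out(
  deltas="1 2 60 0 0 0 0.3;1 2 120 0 0 0 0.3;1 2 160 0 0 0 0.3;1 2 178 0 0 0 0.3;1 2 185 0 0 0 0.3;1 2 185 0 0 0 0.3;1 2 185 0 0 0 1;1 2 185 0 0 0 1;1 2 185 0 0 0 1;1 2 185 0 0 0 1;1 2 185 0 0 0 1",
)

```text
time_s: 11.35
eef_pos: [0.4847, -0.2963, 0.0257]
eef_rot: [-0.253, 0.696, 0.606, 0.288]
wrist_force: [0.6, -2.9, 5.6]
opening: 0.241
grasp_force: 59.6
```

```bash
python3 - <<'E'
from kin import *
o,p,r=cur();print(np.round(o["q"],2),p.round(4),o["wrist_force"])
up=r.inv().apply(Z);print("up",up.round(3))
# path check: lift to .22, spin about tool z by 1.57, then final
q=np.array(o["q"]);P=p+[0,-.0,.195];q,e=ik(P,r,q);print("lift",q.round(2),e.round(3))
q=q+[0,0,0,0,0,1.6];pp,rr,_=fk(q)
from scipy.spatial.transform import Slerp
Rf=R.from_matrix(Rfin(-1,30,80));pf=np.array([.47,-.24,.2]);S=Slerp([0,1],R.concatenate([rr,Rf]))
print("turn",(rr.inv()*Rf).magnitude())
for t in np.linspace(0,1,6):
    q,e=ik(pp+(pf-pp)*t,S(t),q);print(q.round(2),e.round(3))
q,e=ik([.47,-.24,.054],Rf,q);print("rel",q.round(2),e.round(3),fk(q)[2].round(3))
E
```

```text
[-1.02  0.8   1.4   0.46  1.61 -1.03] [ 0.4847 -0.2963  0.0257] [ 0.64142253 -2.87553978  5.55069975]
up [ 0.709 -0.003 -0.705]
lift [-1.02  0.53  1.37  0.49  1.87 -0.89] 0.0
turn 2.1531596999301543
[-1.02  0.53  1.37  0.49  1.87  0.71] 0.0
[-1.09  0.59  1.4   0.64  1.94  1.03] 0.0
[-1.16  0.61  1.5   0.8   1.94  1.34] 0.0
[-1.24  0.59  1.66  0.94  1.88  1.64] 0.0
[-1.31  0.53  1.85  1.08  1.77  1.91] 0.0
[-1.38  0.42  2.06  1.2   1.63  2.2 ] 0.0
rel [-1.38  0.8   1.96  1.2   1.53  1.94] 0.0 [ 0.198 -0.397  0.109]
```

Emit:
carry_out(
  deltas="20 0 -20 0 0 0 1;60 0 -60 0 0 0 1;100 0 -100 0 0 0 1;138 0 -138 0 0 0 1;138 0 -138 0 0 0 1;138 0 -138 0 0 0 1",
)

```text
time_s: 12.1
eef_pos: [0.4847, -0.2958, 0.2189]
eef_rot: [-0.255, 0.696, 0.606, 0.288]
wrist_force: [0.3, 0.5, -3.2]
opening: 0.238
grasp_force: 59.0
```

Emit:
carry_out(
  deltas="0 0 0 0 0 1.6 1;0 0 0 0 0 1.6 1;0 0 0 0 0 1.6 1;0 0 0 0 0 1.6 1;0 0 0 0 0 1.6 1;0 0 0 0 0 1.6 1;0 0 0 0 0 1.6 1;0 0 0 0 0 1.6 1;0 0 0 0 0 1.6 1;0 0 0 0 0 1.6 1;0 0 0 0 0 1.6 1",
)

```text
time_s: 13.48
eef_pos: [0.4847, -0.2957, 0.2187]
eef_rot: [-0.385, 0.92, -0.077, 0.018]
wrist_force: [1.3, -0.6, -2.5]
opening: 0.238
grasp_force: 59.0
```

```bash
python3 - <<'E'
from kin import *
o,p,r=cur();print(np.round(o["q"],2),p.round(4),o["grasp_force"],o["opening"])
delta([.465,-.245,.2],Rfin(-1,30,80))
E
```

```text
[-1.02  0.53  1.37  0.49  1.87  0.71] [ 0.4847 -0.2957  0.2187] 59.01371642947197 0.23841738747508737
[-26.8 -19.3  47.1] [1.146 0.197 1.811]
```

Emit:
carry_out(
  deltas="-27 -19 47 1.146 0.197 1.811 1;-27 -19 47 1.146 0.197 1.811 1;-27 -19 47 1.146 0.197 1.811 1;-27 -19 47 1.146 0.197 1.811 1;-27 -19 47 1.146 0.197 1.811 1;-27 -19 47 1.146 0.197 1.811 1;-27 -19 47 1.146 0.197 1.811 1;-27 -19 47 1.146 0.197 1.811 1;-27 -19 47 1.146 0.197 1.811 1;-27 -19 47 1.146 0.197 1.811 1;-27 -19 47 1.146 0.197 1.811 1;-27 -19 47 1.146 0.197 1.811 1",
)

```text
time_s: 14.98
eef_pos: [0.4649, -0.2452, 0.2007]
eef_rot: [0.621, -0.196, 0.741, 0.165]
wrist_force: [0.3, -0.5, -1.1]
opening: 0.241
grasp_force: 59.4
```

```bash
python3 - <<'E'
from kin import *
o,p,r=cur();print(np.round(o["q"],2),p.round(4),r.as_matrix()[:,2].round(3))
delta([.465,-.245,.058],Rfin(-1,30,80))
E
```

```text
[-1.39  0.42  2.06  1.19  1.64  2.2 ] [ 0.4649 -0.2452  0.2007] [ 0.855  0.489 -0.175]
[ 1.405e+02 -1.000e-01  2.510e+01] [-0.004 -0.001 -0.002]
```

Emit:
carry_out(
  deltas="50 0 9 0 0 0 1;100 0 18 0 0 0 1;125 0 22 0 0 0 1;135 0 24 0 0 0 1;139 0 25 0 0 0 1;140 0 25 0 0 0 1;140 0 25 0 0 0 1",
)

```text
time_s: 15.85
eef_pos: [0.4657, -0.2463, 0.0597]
eef_rot: [0.621, -0.199, 0.74, 0.165]
wrist_force: [0.7, -0.0, -1.3]
opening: 0.239
grasp_force: 59.4
```

Emit:
carry_out(
  deltas="2 0 0 0 0 0 1;4 0 0 0 0 0 1;4 0 0 0 0 0 1",
)

```text
time_s: 16.23
eef_pos: [0.4649, -0.2462, 0.055]
eef_rot: [0.621, -0.198, 0.74, 0.165]
wrist_force: [0.5, 1.1, -1.4]
opening: 0.239
grasp_force: 59.4
```

Emit:
carry_out(
  deltas="1 0 0 0 0 0 1;1 0 0 0 0 0 1;1 0 0 0 0 0 0.2;1 0 0 0 0 0 0.2;1 0 0 0 0 0 0.2;1 0 0 0 0 0 0.2;1 0 0 0 0 0 0.2;1 0 0 0 0 0 0.2;1 0 0 0 0 0 0.2",
)

```text
time_s: 17.35
eef_pos: [0.4648, -0.2463, 0.054]
eef_rot: [0.621, -0.198, 0.74, 0.165]
wrist_force: [0.2, 0.8, 0.8]
opening: 0.798
grasp_force: 0.0
```

Emit:
carry_out(
  deltas="-40 0 -10 0 0 0 0.2;-100 0 -40 0 0 0 0.2;-150 0 -80 0 0 0 0.2;-200 0 -120 0 0 0 0.2;-200 0 -120 0 0 0 0.2;-200 0 -120 0 0 0 0.2",
)

```text
time_s: 18.1
eef_pos: [0.3924, -0.2876, 0.2717]
eef_rot: [0.621, -0.198, 0.74, 0.165]
wrist_force: [-0.4, 0.9, -1.2]
opening: 0.802
grasp_force: 0.0
```

```bash
python3 - <<'E'
from kin import *
o,p,r=cur();print(p.round(3),o["time_s"])
a=vision.camera("top")[198:290,155:395];b=vision.camera("side")[170:325,220:420]
a=cv2.resize(a,None,fx=2.6,fy=2.6,interpolation=cv2.INTER_CUBIC);b=cv2.resize(b,(624,340),interpolation=cv2.INTER_CUBIC)
b=cv2.resize(vision.camera("side")[170:260,280:420],(624,340),interpolation=cv2.INTER_CUBIC)
cv2.imwrite("pics/c5.png",np.vstack([a,b]))
E
```

```text
[ 0.392 -0.288  0.272] 18.1
```

View pics/c5.png

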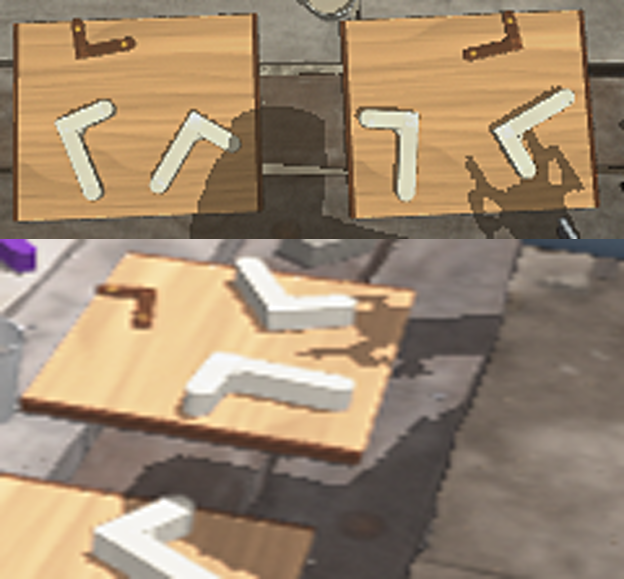

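Both boards are correct. B2 lies flat with its heel at (505,135), long arm up-right and short arm down, the same hand as B1. A2 lies flat, and the setters that already matched are unmoved.

```bash
python3 -c "
from bench import ctrl
print(ctrl.hand_in())"
```

```text
the job is handed in; nothing more can be done
None
```

I turned over the mirrored setter on each board and handed the job in at about 18 s. In the last pictures both lie flat with their board's hand, and the matching setters hadn't moved; no verdict came back.

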